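A stroke on the treadle press

ROBOT

A 6-joint arm with a two-finger parallel gripper is mounted at the origin on a cart in front of the work surface, level with it; the furniture and walls round the work are solid. World frame = base frame: x ahead of the robot, y to its left, z up, the work surface at z = 0. Lengths are in m, angles in rad, forces in N, time in s.
With the tool pointing down it reaches from about 0.425 to 0.925 m from the base axis. Payload 12.5 kg.
Tool frame: the origin (TCP) lies at the very end of the fingers, on their centre line; the grasp point (between the pads) lies 19 mm behind it; z points along the fingers, y is the line along which they close (so a half turn about z gives the same grasp; the last joint's range is limited). The gripper opens to 85 mm and grips with 20 to 120 N. Pads are 22 mm wide; open, the fingers measure 114 mm over their backs; the gripper's body (76 mm by 85 mm) begins 54 mm behind the grasp point. The pads swing forward as they close: fully open they stand 13 mm farther back than shut.
Start: joints at [1.198, 0.491, 1.559, -0, 1.092, -0.106], TCP at [0.165, 0.603, 0.231] pointing down, gripper open.
Joint ranges: [-3.1, 3.1], [-0.84, 2.19], [0.05, 2.79], [-1.13, 4.28], [0.06, 2.93], [-2.69, 2.69]. Speed limits (rad/s): [2.22, 2.22, 2.79, 3.14, 3.14, 3.14].

INTERFACE

Orientations are given as a unit quaternion [w, x, y, z].
In Python, from workcell import robot, grab_frame, camera_model gives the robot as it stands.
- The arm moves only by the tool step_arm, never from a script. Its arguments are lists of equal length, an entry for each row: "delta_rot": the turn, a rotation vector about the tool's x, y, z each as a share of 360 degrees, from -1 to 1, a list of three; "dp": the shift along the tool's x, y, z each as a share of 1 m, from -1 to 1, a list of three; "fingers": the finger opening in mm, from 0 to 85.4. In form: {"delta_rot": [[ax, ay, az], ...], "dp": [[dx, dy, dz], ...], "fingers": [fingers, ...]}. A call has 1 to 20 rows; each row is the pose to reach, as a shift and turn from the pose commanded when the call began, along the tool's axes at that moment, turning the shorter way round; what a row does not reach only later rows make up. A row lasts 1/10 s, in which the tool goes at most 50 mm and 8.59 degrees, less where a joint would pass 70% of its speed; a pose out of reach is approached as far as the arm can. A call with a number of a shift or a turn outside -1 to 1 is refused whole. A call with a gripper value outside its range is refused whole. The fingers move at their own pace and stop on an object; "squeeze" is the grip in N (left out, the last holds). Time passes only in rows, so rows that repeat a pose let the fingers close. It gives the time, the measured TCP pose, the force, the opening and the grip force at its end, in the units of the state.
- robot.observe(): the state, without advancing time (a new reading comes with each control period).
- grab_frame(name): name is "scene" or "top"; returns the picture (420x560x3 uint8, blue, green, red); there is no depth.
- camera_model(name): a dict with "fx", "fy", "cx", "cy" (pixels), "k1" (the pictures are not rectified: a ray, as slopes to the right and down, at radius r is drawn at 1 + k1 r^2 times it, then the intrinsics apply), "R" (3x3) and "t" (3): a world point X has camera coordinates R X + t. Camera axes: x right, y down, z forward; pixel columns grow to the right and rows downward; lengths in m; the calibration is good to about 2 mm. A picture is of the moment at which its call begins. camera_model takes no time and is no camera call.
- robot.close_job(): hands the job in; it is judged then, once.
The state is a dict: "time_s": time; "joints": joint angles; "joint_vel": joint speeds; "tau": joint torques, N m; "tcp_pos": TCP position; "orientation": TCP orientation; "contact_force": force on the tool from outside, world axes, zero at the start; "wrist_torque": the same for the moment, N m; "width": finger opening in m; "grip_force": force on a finger pad.
Only numpy, scipy, OpenCV 4.12 (cv2) and the standard library are available. Lean on these libraries where they do the work, as an engineer would, in place of code of your own. Each camera call takes 0.05 s, during which the arm holds its last target. There are 200 camera calls.

TASK

Make a working stroke on the small treadle press. First switch it on at the switch box: push the flat start button fully down and let it come up again. Then press the treadle down to its stop with the gripper, hold it there for half a second and let it rise all the way; leave the mushroom-headed stop button and the other things on the bench alone.

Things in the scene. Friction and masses are not known exactly. Their poses are not given: they have to be found in the camera images.
- treadle_press: Small grey cast press fixed to the bench, 280 mm long (its x) by 120 mm wide (its y), 125 mm high. Origin: centre of the base's underside. Its x axis points along the press from the treadle pad (the -x end, x = -144 to -68 mm) to the column (the +x end, x = 80 to 130 mm); z up. The C-shaped head reaches forward over the anvil to x = 0, with its crosshead at x = 20 mm.
- treadle (a joint): Treadle of the press: a steel lever with a black ribbed rubber pad 76 mm long by 100 mm wide, hinged about the press's y axis at x = +100 mm, z = 32 mm of the press. Angle in rad: 0 = up at rest, grows as the pad is pressed down, 0.17 = hard stop. A spring lifts it: about 7 N on the pad starts it, about 15 N brings it to the stop. The pad sinks about 36 mm there.
- treadle_pad (a point): Point on the top of the treadle's rubber pad where to press, in the middle of its width and 210 mm in front of the hinge; moves with the treadle. About 76 mm above the bench at rest, 40 mm at the stop. It lies at x = -110 mm of the press. The pad slopes 0.17 rad down towards the column at rest and is level at the stop.
- switch_box: Grey switch box with an aluminium top, fixed to the bench, 100 mm (its x) by 160 mm (its y) by 50 mm high, two push buttons side by side on its top. Origin: centre of its underside, z up. The start button is at y = +45 mm, the stop button at y = -45 mm, both at x = 0.
- start_button (a joint): Start button of the switch box: a plain flat-topped grey cylinder of 32 mm diameter in a black collar of 48 mm. Value in m: 0 = up, 0.006 = fully down; moves straight down, sprung back up, about 5 N fully down.
- start_button_top (a point): Centre of the flat top of the start button, 68 mm above the bench when up; moves with the button.
- stop_button (a joint): Stop button of the switch box, not to be pressed: grey mushroom head of 50 mm diameter, the taller and wider of the two. Value in m: 0 = up, 0.006 = fully down.
- stop_button_top (a point): Top of the mushroom head of the stop button, 85 mm above the bench.
- paste_tin: Bystander: round dark red tin, 62 mm diameter, 26 mm high, loose, in front of the switch box. Origin at the centre of its underside.
- rubber_block: Bystander: black grooved rubber block 42 x 88 x 42 mm, loose, behind the switch box. Origin at the centre of its underside.
- chasing_hammer: Bystander: small hammer 201 mm long, loose on the black case (top 75 mm above the bench) between the press and the switch box. Origin at the centre of its underside.
- masking_tape: Bystander: roll of tape, 96 mm diameter, 25 mm high, loose on the black case. Origin at the centre of its underside.
- tea_cup: Bystander: white cup with a handle, 67 x 84 x 47 mm, loose on the black case. Origin at the centre of its underside.

How it is judged:
On the way, in this order (a step that is already met when the one before it is completed fails the run):
1. the start button is pushed fully down (value of joint start_button above 0.005 m), for 0.05 s.
2. the start button is let up again while the treadle is still up (value of joint start_button below 0.001 m and value of joint treadle below 0.03 rad), for 0.1 s.
3. the treadle is pressed to its stop by the gripper and held there (value of joint treadle above 0.155 rad and contact force between the fingers and treadle_press above 2 N), for 0.4 s.
At the end, for the whole second after the job is handed in: The treadle has risen all the way (less than 0.01 rad from rest) and is still, both buttons are up (within 1 mm), and the five loose bystanders stand within 30 mm of where they were (value of joint treadle below 0.01 rad and velocity of joint treadle below 0.02 rad/s and value of joint each of start_button, stop_button below 0.001 m and distance of each of paste_tin, rubber_block, chasing_hammer, masking_tape, tea_cup from where it was at the start of the episode below 0.03 m); the robot touches nothing.
It fails at once if the stop button is pressed (more than 3 mm) (value of joint stop_button above 0.003 m).
It fails at once if a loose bystander is knocked more than 30 mm from its place (distance of any of paste_tin, rubber_block, chasing_hammer, masking_tape, tea_cup from where it was at the start of the episode above 0.03 m).
It also fails if it takes over 45 s, if anything falls off the work surface, if the arm or the gripper's body presses on something with over 40 N, if the wrist force passes 120 N, or if a joint passes its speed limit or range.

## Working session

There is one attempt and no reset: what is moved stays moved. The work goes in short steps, Python scripts to look and compute and a tool call to move; the robot and the scene stay as the last step left them, time stands still between calls to the robot, and variables do not carry over. Pictures are saved under pics/ and viewed, at most 10 in all, crops included, and the job is handed in when it is done.

Besides the shell and the picture viewer there is one more tool, called after ">>>" as a command line: name --argument value ..., lists and objects as JSON in quotes. step_arm: Moves the arm, as the interface text tells. Shift numbers are shares of 1 m and turn numbers shares of 360 degrees, none past 1 either way. Its arguments: {"type":"object","properties":{"delta_rot":{"type":"array","items":{"type":"array","items":{"type":"number","minimum":-1,"maximum":1}}},"dp":{"type":"array","items":{"type":"array","items":{"type":"number","minimum":-1,"maximum":1}}},"fingers":{"type":"array","items":{"type":"number"}},"squeeze":{"type":"number"}},"required":["delta_rot","dp","fingers"]}

```bash
mkdir -p pics
python3 - <<'E'
from workcell import robot, grab_frame, camera_model
import cv2
for n in("scene","top"):
    cv2.imwrite(f"pics/{n}0.png",grab_frame(n)); print(n,camera_model(n))
s=robot.observe(); print(s)
E
```

```text
scene {'fx': 426.29421771589625, 'fy': 426.29421771589625, 'cx': 280.2808719938325, 'cy': 211.97954485528004, 'k1': -0.04356963317228316, 'R': array([[ 9.88691746e-01,  1.49961278e-01, -4.97067125e-04],
       [ 1.08748440e-01, -7.19250779e-01, -6.86186632e-01],
       [-1.03258940e-01,  6.78373004e-01, -7.27425363e-01]]), 't': array([-0.5632706 ,  0.00973518,  1.41787806])}
top {'fx': 450.9239459789254, 'fy': 450.9239459789254, 'cx': 288.5340601339547, 'cy': 206.82180617840714, 'k1': -0.038057345234648966, 'R': array([[ 0.00240969, -0.99997312,  0.00692531],
       [-0.98285143, -0.00364524, -0.18436317],
       [ 0.18438346, -0.0063623 , -0.98283379]]), 't': array([0.01245723, 0.55312319, 1.45755898])}
{'time_s': 0.1, 'joints': array([ 1.19840290e+00,  4.91525704e-01,  1.55936642e+00,  3.86124291e-05,
        1.09169029e+00, -1.05585062e-01]), 'joint_vel': array([-8.71692985e-05, -2.90284008e-03,  4.21693415e-04, -3.23596975e-04,
        3.50374466e-04,  3.41209678e-05]), 'tau': array([ 2.37389031e-03, -6.19447231e+01, -2.62024355e+01, -1.12162825e-04,
        2.94602440e-03,  6.61586071e-06]), 'tcp_pos': array([0.16467728, 0.60272479, 0.23077736]), 'orientation': array([-1.33789458e-04,  1.33017653e-01,  9.91113545e-01, -4.76759236e-04]), 'contact_force': array([-0.62776583, -0.20643058,  0.85302667]), 'wrist_torque': array([ 0.01852925,  0.02247238, -0.04143658]), 'grip_force': 0.0, 'width': 0.08545036896230365}
```

View pics/scene0.png

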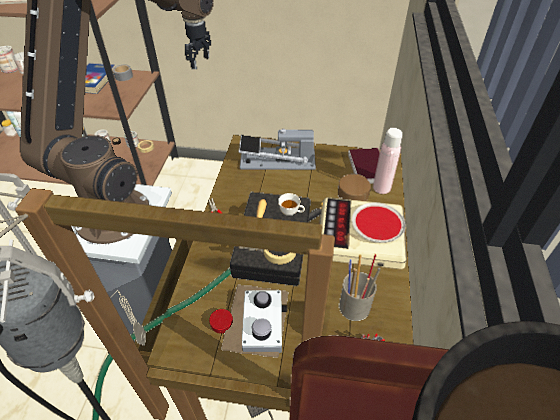

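View pics/top0.png

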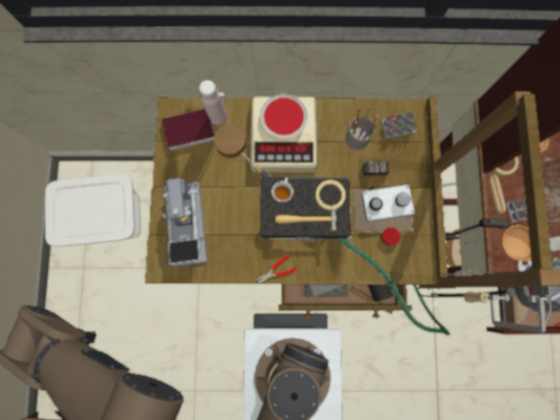

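The switch box is at right in top (388,203): the start button has the black collar, at about (376,204), and the stop button is at (403,200). The press is at left, with its black pad at about (184,251). Next I'll measure both by colour masks.

```bash
cat > h.py <<'E'
import numpy as np, cv2
from workcell import robot, grab_frame, camera_model
def ray(n,u,v):
    c=camera_model(n); K=np.array([[c['fx'],0,c['cx']],[0,c['fy'],c['cy']],[0,0,1]])
    p=cv2.undistortPoints(np.array([[[u,v]]],float),K,np.array([c['k1'],0,0,0.]))[0,0]
    R=np.array(c['R']); return -R.T@c['t'], R.T@np.array([p[0],p[1],1])
def plane(n,u,v,z):
    o,d=ray(n,u,v); return o+d*(z-o[2])/d[2]
def blobs(n,img,roi,lo,hi):
    x0,y0,x1,y1=roi; m=cv2.inRange(img[y0:y1,x0:x1],np.array(lo),np.array(hi))
    cs,_=cv2.findContours(m,cv2.RETR_EXTERNAL,cv2.CHAIN_APPROX_NONE)
    return [c+[x0,y0] for c in sorted(cs,key=cv2.contourArea)[::-1][:2]]
E
python3 - <<'E'
from h import *
t=cv2.imread('pics/top0.png'); s=cv2.imread('pics/scene0.png')
a=cv2.resize(t[170:280,150:260],(400,400),interpolation=3)
b=cv2.resize(t[175:245,350:420],(400,400),interpolation=3)
cv2.imwrite('pics/crop_t.png',np.hstack([a,b]))
a=cv2.resize(s[120:180,230:330],(400,240),interpolation=3)
b=cv2.resize(s[280:360,225:300],(375,400),interpolation=3)
o=np.zeros((400,775,3),np.uint8);o[:240,:400]=a;o[:,400:]=b
cv2.imwrite('pics/crop_s.png',o)
for n,i,roi,lo,hi,z in [("top",t,(165,235,210,268),(0,0,0),(50,50,50),.076),("scene",s,(232,130,275,160),(0,0,0),(50,50,50),.076),("top",t,(355,180,420,225),(150,)*3,(255,)*3,.05),("scene",s,(235,280,295,360),(150,)*3,(255,)*3,.05),
 ("top",t,(366,195,387,213),(0,)*3,(70,)*3,.06),("scene",s,(250,288,276,312),(0,)*3,(70,)*3,.06)]:
    for c in blobs(n,i,roi,lo,hi):
        r=cv2.minAreaRect(c.astype(np.float32))
        print(n,z,cv2.contourArea(c),np.round(r[0],1),np.round(r[1],1),round(r[2],1),plane(n,*r[0],z).round(4),[plane(n,*q,z)[:2].round(3).tolist() for q in cv2.boxPoints(r)])
E
```

```text
top 0.076 371.0 [183.3 250.7] [16.6 25.4] 82.9 [0.4028 0.3544 0.076 ] [[0.424, 0.4], [0.435, 0.318], [0.381, 0.309], [0.371, 0.39]]
scene 0.076 230.5 [249.7 143.5] [17.9 15.1] 7.1 [0.4032 0.3508 0.076 ] [[0.376, 0.309], [0.363, 0.398], [0.432, 0.394], [0.441, 0.306]]
scene 0.076 0.0 [247.5 159. ] [1. 0.] 180.0 [0.4133 0.2626 0.076 ] [[0.415, 0.263], [0.415, 0.263], [0.412, 0.262], [0.412, 0.262]]
top 0.05 1322.5 [388.  202.3] [30.  47.8] 81.0 [ 0.5702 -0.3209  0.05  ] [[0.608, -0.234], [0.635, -0.396], [0.533, -0.407], [0.507, -0.247]]
scene 0.05 2101.0 [261.5 318.5] [57. 39.] 90.0 [ 0.5708 -0.3305  0.05  ] [[0.503, -0.253], [0.608, -0.237], [0.632, -0.401], [0.537, -0.415]]
top 0.06 5.5 [372.7 207. ] [9.2 2.6] 40.6 [ 0.5519 -0.2664  0.06  ] [[0.559, -0.252], [0.565, -0.258], [0.545, -0.281], [0.538, -0.275]]
scene 0.06 69.5 [262. 300.] [14. 16.] 90.0 [ 0.5636 -0.282   0.06  ] [[0.539, -0.264], [0.581, -0.257], [0.588, -0.3], [0.547, -0.306]]
```

View pics/crop_t.png

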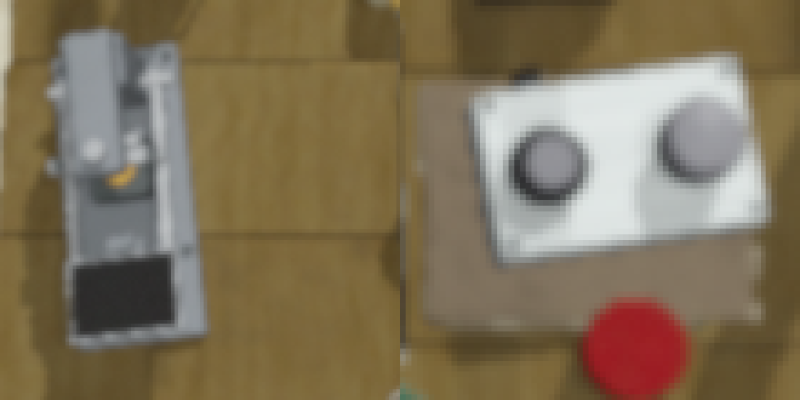

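View pics/crop_s.png

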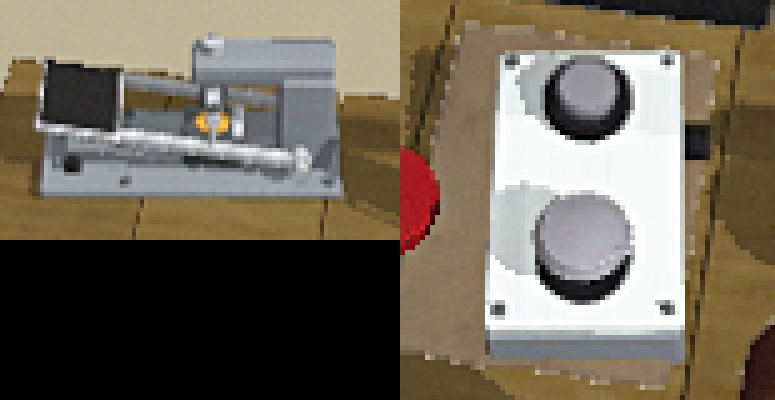

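In the crops, the start cap centre is at about top (376.4,202.4) and scene (262.2,296.4). The pad is a clean dark rectangle.

Run:
```python
from h import *
from scipy.spatial.transform import Rotation as Ro
bt=plane("top",376.4,202.4,.068); bs=plane("scene",262.2,296.4,.068)
print(bt,bs)
s=robot.observe(); q=s['orientation']; R=Ro.from_quat(np.r_[q[1:],q[0]]).as_matrix(); print(R.round(3))
for name,p in (("start above",[*((bt+bs)/2)[:2],.12]),("pad",[.402,.353,.12])):
    print(name,np.round(R.T@(np.array(p)-s['tcp_pos']),4))
```

```text
[ 0.56600504 -0.27781347  0.068     ] [ 0.5633352 -0.2759344  0.068    ]
[[-0.965  0.264 -0.   ]
 [ 0.264  0.965 -0.001]
 [ 0.    -0.001 -1.   ]]
start above [-0.6178 -0.7429  0.1114]
pad [-0.2948 -0.1782  0.1109]
```

>>> step_arm --delta_rot '[[0,0,0],[0,0,0],[0,0,0],[0,0,0],[0,0,0],[0,0,0],[0,0,0],[0,0,0],[0,0,0],[0,0,0],[0,0,0],[0,0,0],[0,0,0],[0,0,0],[0,0,0],[0,0,0],[0,0,0],[0,0,0],[0,0,0],[0,0,0]]' --dp '[[-0.397,-0.257,0],[-0.397,-0.257,0],[-0.397,-0.257,0],[-0.397,-0.257,0],[-0.397,-0.257,0],[-0.397,-0.257,0],[-0.397,-0.257,0],[-0.397,-0.257,0],[-0.397,-0.257,0],[-0.397,-0.257,0],[-0.618,-0.743,0.05],[-0.618,-0.743,0.05],[-0.618,-0.743,0.05],[-0.618,-0.743,0.05],[-0.618,-0.743,0.05],[-0.618,-0.743,0.05],[-0.618,-0.743,0.05],[-0.618,-0.743,0.05],[-0.618,-0.743,0.05],[-0.618,-0.743,0.05]]' --fingers '[0,0,0,0,0,0,0,0,0,0,0,0,0,0,0,0,0,0,0,0]'

```text
time_s: 2.1
tcp_pos: [0.5591, -0.2433, 0.1842]
orientation: [-0.0, 0.133, 0.991, 0.0]
contact_force: [0.6, 0.3, -0.0]
width: 0.0002
grip_force: 0.0
```

>>> step_arm --delta_rot '[[0,0,0],[0,0,0],[0,0,0]]' --dp '[[0,0,0],[0,0,0],[0,0,0]]' --fingers '[0,0,0]'

```text
time_s: 2.4
tcp_pos: [0.559, -0.2403, 0.1845]
orientation: [-0.0, 0.133, 0.991, 0.0]
contact_force: [-0.1, 0.7, 0.5]
width: -0.0005
grip_force: 0.0
```

>>> step_arm --delta_rot '[[0,0,0],[0,0,0],[0,0,0],[0,0,0],[0,0,0],[0,0,0]]' --dp '[[-0.0155,-0.034,0],[-0.0155,-0.034,0.05],[-0.0155,-0.034,0.075],[-0.0155,-0.034,0.095],[-0.0155,-0.034,0.099],[-0.0155,-0.034,0.099]]' --fingers '[0,0,0,0,0,0]'

```text
time_s: 3.0
tcp_pos: [0.5655, -0.277, 0.0858]
orientation: [-0.0, 0.132, 0.991, 0.0]
contact_force: [-0.1, 0.6, 0.5]
width: 0.0002
grip_force: 0.0
```

Run:
```python
from h import *
t=grab_frame("top"); s=grab_frame("scene"); o=robot.observe(); print(o['tcp_pos'],o['contact_force'])
a=cv2.resize(t[170:240,345:425],(400,350),interpolation=3)
b=cv2.resize(s[250:360,225:325],(364,400),interpolation=3)
q=np.zeros((400,764,3),np.uint8);q[:350,:400]=a;q[:,400:]=b
cv2.imwrite('pics/hover.png',q)
```

```text
[ 0.56589035 -0.27766487  0.08699976] [ 0.54335717 -0.70317469  0.39693741]
```

View pics/hover.png

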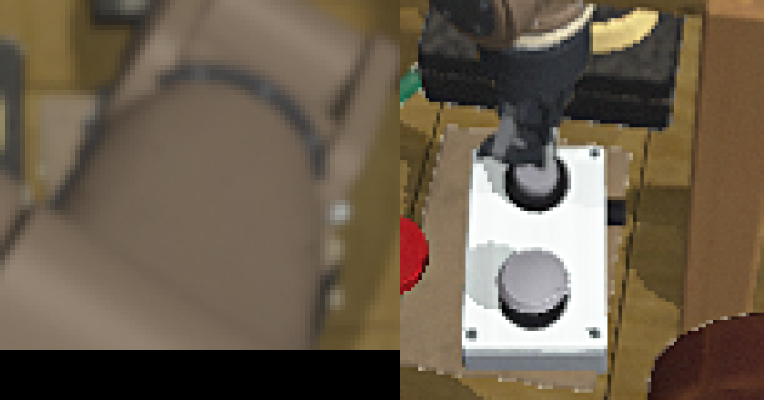

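The closed fingertips are directly over the start button (crop ~(537,165)), and the stop button is clear at (533,282). Now I'll press it.

>>> step_arm --delta_rot '[[0,0,0],[0,0,0],[0,0,0],[0,0,0],[0,0,0],[0,0,0],[0,0,0],[0,0,0]]' --dp '[[0,0,0.01],[0,0,0.015],[0,0,0.018],[0,0,0.021],[0,0,0.023],[0,0,0.025],[0,0,0.025],[0,0,0.025]]' --fingers '[0,0,0,0,0,0,0,0]'

```text
time_s: 3.9
tcp_pos: [0.5657, -0.2781, 0.0653]
orientation: [0.001, 0.133, 0.991, -0.001]
contact_force: [-12.9, 8.4, 48.1]
width: 0.0002
grip_force: 23.5
```

Run:
```python
from h import *
s=grab_frame("scene"); o=robot.observe(); print(o['tcp_pos'],o['contact_force'],o['wrist_torque'])
cv2.imwrite('pics/press.png',cv2.resize(s[270:345,230:305],(600,600),interpolation=3))
```

```text
[ 0.56568287 -0.27811308  0.06528482] [-13.33661948   7.84380191  47.61786169] [ 1.49410911  2.1811601  -0.03632278]
```

View pics/press.png

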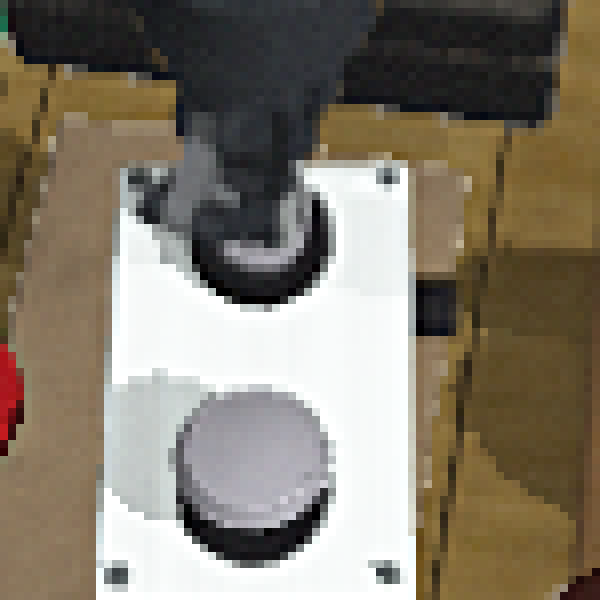

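Tip and cap overlap at about crop (262,240), and the stop button is untouched. To see whether the cap has actually sunk, I'll compare pixel columns before and now.

Run:
```python
from h import *
s=cv2.cvtColor(grab_frame("scene"),6); a=cv2.cvtColor(cv2.imread('pics/scene0.png'),6)
print(a[296:312,253:272]); print(s[296:312,253:272])
```

```text
[[184  81   0  67 158 155 152 148 148 151 150 152 154 157 155  70   3  79
  224]
 [149  16  11  73 162 152 152 151 152 151 153 151 154 160 158  90   9  58
  183]
 [134   0  20  61 143 161 151 151 153 153 153 153 155 162 168  88  13  38
  159]
 [137   9  12  40 114 164 154 151 154 152 151 153 156 168 152  55  13  30
  144]
 [138  14  17  27  81 129 154 157 157 157 158 160 164 159 138  20  26  26
  147]
 [135   2  25  28  55  93 114 139 153 157 163 147 151 145  80  24  20  26
  140]
 [170   0  27  30  36  59  85 114 126 134 140 144 143  98  28  23  19  76
  209]
 [174  61  10  35  32  34  50  69  88  92  97  99  74  43  25  21   1 112
  255]
 [196 182   0  16  30  33  30  36  43  42  45  46  24  25  26  12  70 208
  255]
 [252 199 121   0  11  26  35  33  32  33  29  36  35  27  13  39 160 254
  248]
 [254 255 255 191   0   0  14  19  25  28  30  22  16   4  38 167 255 255
  251]
 [250 252 255 255 254 123  29   0   0   1   2   0  40 168 255 255 255 252
  251]
 [249 249 250 254 255 255 255 201 205 194 138 219 255 255 255 253 251 250
  250]
 [249 248 248 249 249 255 255 255 255 255 254 2
[... 793 characters left out ...]
  84 109 111 115 111  79  43  26  21   4 114
  255]
 [198 183   0  13  29  30  26  33  41  42  45  45  17  23  26  16  71 211
  255]
 [253 199 123   0   9  21  30  33  29  30  30  31  30  30  14  42 158 254
  249]
 [254 255 255 191   0   2  11  13  24  23  29  27  23   3  35 171 255 255
  252]
 [250 252 255 255 255 124  25   0   0   1   0   0  38 170 255 255 255 252
  251]
 [249 250 250 254 255 255 255 202 206 194 139 222 255 255 255 254 251 250
  250]
 [249 248 249 249 251 255 255 255 255 255 255 255 255 251 249 249 250 250
  250]
 [249 249 248 249 248 250 250 251 251 251 252 252 250 247 248 248 250 250
  250]
 [249 249 248 248 248 249 249 249 248 247 249 249 249 246 248 249 250 250
  250]]
```

The cap rim moved about 1 px down, which matches roughly 6 mm of travel. I'll check it with force against height while rising.

>>> step_arm --delta_rot '[[0,0,0],[0,0,0],[0,0,0]]' --dp '[[0,0,-0.003],[0,0,-0.003],[0,0,-0.003]]' --fingers '[0,0,0]'

```text
time_s: 4.3
tcp_pos: [0.5655, -0.278, 0.0658]
orientation: [0.001, 0.133, 0.991, -0.0]
contact_force: [-4.3, 4.5, 21.8]
width: -0.0001
grip_force: 11.1
```

>>> step_arm --delta_rot '[[0,0,0],[0,0,0],[0,0,0]]' --dp '[[0,0,-0.003],[0,0,-0.003],[0,0,-0.003]]' --fingers '[0,0,0]'

```text
time_s: 4.6
tcp_pos: [0.5654, -0.278, 0.0669]
orientation: [0.0, 0.133, 0.991, -0.0]
contact_force: [0.6, 1.0, 4.8]
width: 0.0001
grip_force: 2.2
```

>>> step_arm --delta_rot '[[0,0,0],[0,0,0],[0,0,0]]' --dp '[[0,0,-0.003],[0,0,-0.003],[0,0,-0.003]]' --fingers '[0,0,0]'

```text
time_s: 4.9
tcp_pos: [0.5654, -0.278, 0.0696]
orientation: [0.0, 0.133, 0.991, 0.0]
contact_force: [1.8, 1.8, 2.8]
width: 0.0001
grip_force: 1.4
```

>>> step_arm --delta_rot '[[0,0,0],[0,0,0],[0,0,0]]' --dp '[[0,0,-0.003],[0,0,-0.003],[0,0,-0.003]]' --fingers '[0,0,0]'

```text
time_s: 5.2
tcp_pos: [0.565, -0.278, 0.0724]
orientation: [-0.0, 0.133, 0.991, 0.0]
contact_force: [-0.0, -0.8, 0.8]
width: -0.0
grip_force: 0.0
```

The force falls from 4.8 N to 0 over about 6 mm, so the button was fully down and is now up. The reported z reads about 4 mm high. Moving on to the treadle.

>>> step_arm --delta_rot '[[0,0,0],[0,0,0],[0,0,0],[0,0,0],[0,0,0],[0,0,0],[0,0,0],[0,0,0],[0,0,0],[0,0,0],[0,0,0],[0,0,0],[0,0,0],[0,0,0],[0,0,0],[0,0,0],[0,0,0],[0,0,0],[0,0,0],[0,0,0]]' --dp '[[0,0,-0.02],[0,0,-0.07],[0,0,-0.12],[0,0,-0.15],[0.324,0.566,-0.15],[0.324,0.566,-0.15],[0.324,0.566,-0.15],[0.324,0.566,-0.15],[0.324,0.566,-0.15],[0.324,0.566,-0.15],[0.324,0.566,-0.15],[0.324,0.566,-0.15],[0.324,0.566,-0.15],[0.324,0.566,-0.15],[0.324,0.566,-0.15],[0.324,0.566,-0.15],[0.324,0.566,-0.15],[0.324,0.566,-0.15],[0.324,0.566,-0.15],[0.324,0.566,-0.15]]' --fingers '[0,0,0,0,0,0,0,0,0,0,0,0,0,0,0,0,0,0,0,0]'

```text
time_s: 7.2
tcp_pos: [0.402, 0.3525, 0.2225]
orientation: [-0.0, 0.133, 0.991, -0.0]
contact_force: [-0.2, -0.2, -0.3]
width: -0.0002
grip_force: 0.0
```

>>> step_arm --delta_rot '[[0,0,0],[0,0,0],[0,0,0]]' --dp '[[0,0,0],[0,0,0],[0,0,0]]' --fingers '[0,0,0]'

```text
time_s: 7.5
tcp_pos: [0.4024, 0.3526, 0.2228]
orientation: [0.0, 0.134, 0.991, 0.0]
contact_force: [-0.5, 0.1, 0.4]
width: -0.0001
grip_force: 0.0
```

>>> step_arm --delta_rot '[[0,0,0],[0,0,0],[0,0,0],[0,0,0],[0,0,0]]' --dp '[[0,0,0.04],[0,0,0.08],[0,0,0.11],[0,0,0.127],[0,0,0.127]]' --fingers '[0,0,0,0,0]'

```text
time_s: 8.0
tcp_pos: [0.4014, 0.3525, 0.0937]
orientation: [-0.001, 0.133, 0.991, -0.001]
contact_force: [-0.3, -0.1, 0.1]
width: -0.0001
grip_force: 0.0
```

Run:
```python
from h import *
s=grab_frame("scene"); o=robot.observe(); print(o['tcp_pos'],o['contact_force'])
cv2.imwrite('pics/pad.png',cv2.resize(s[90:180,225:325],(700,600),interpolation=3))
```

```text
[0.40193777 0.3529596  0.09519085] [-0.59317334 -0.14519859 -0.86538736]
```

View pics/pad.png

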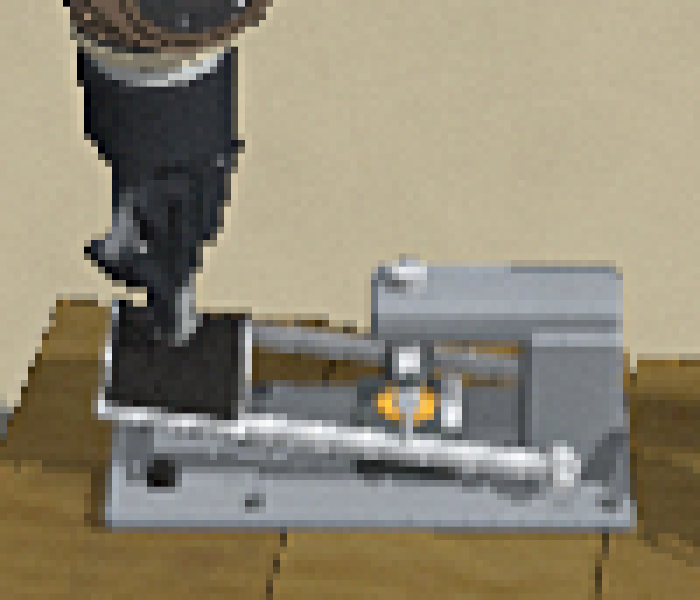

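The tip hovers at crop (183,340) over the middle of the pad at (178,365), clear of the head. Pressing the treadle.

>>> step_arm --delta_rot '[[0,0,0],[0,0,0],[0,0,0],[0,0,0],[0,0,0],[0,0,0],[0,0,0],[0,0,0],[0,0,0],[0,0,0],[0,0,0]]' --dp '[[0,0,0.01],[0,0,0.016],[0,0,0.022],[0,0,0.028],[0,0,0.034],[0,0,0.039],[0,0,0.043],[0,0,0.046],[0,0,0.049],[0,0,0.051],[0,0,0.051]]' --fingers '[0,0,0,0,0,0,0,0,0,0,0]'

```text
time_s: 9.15
tcp_pos: [0.4008, 0.3532, 0.0451]
orientation: [-0.001, 0.133, 0.991, -0.0]
contact_force: [-9.1, -1.1, 13.9]
width: 0.0003
grip_force: 6.7
```

>>> step_arm --delta_rot '[[0,0,0],[0,0,0],[0,0,0],[0,0,0]]' --dp '[[0,0,0.002],[0,0,0.004],[0,0,0.004],[0,0,0.004]]' --fingers '[0,0,0,0]'

```text
time_s: 9.55
tcp_pos: [0.4007, 0.3532, 0.0413]
orientation: [-0.001, 0.133, 0.991, -0.0]
contact_force: [-9.5, -2.1, 14.9]
width: 0.0003
grip_force: 7.3
```

>>> step_arm --delta_rot '[[0,0,0],[0,0,0],[0,0,0],[0,0,0]]' --dp '[[0,0,0.002],[0,0,0.004],[0,0,0.004],[0,0,0.004]]' --fingers '[0,0,0,0]'

```text
time_s: 9.95
tcp_pos: [0.4008, 0.3533, 0.0397]
orientation: [-0.0, 0.133, 0.991, 0.0]
contact_force: [-16.1, -5.7, 48.2]
width: 0.0001
grip_force: 24.1
```

At the hard stop: 48 N and no further sinking. I'll ease off slightly, hold, then rise with the treadle.

>>> step_arm --delta_rot '[[0,0,0],[0,0,0],[0,0,0],[0,0,0],[0,0,0],[0,0,0],[0,0,0],[0,0,0]]' --dp '[[0,0,-0.001],[0,0,-0.001],[0,0,-0.001],[0,0,-0.001],[0,0,-0.001],[0,0,-0.001],[0,0,-0.001],[0,0,-0.001]]' --fingers '[0,0,0,0,0,0,0,0]'

```text
time_s: 10.75
tcp_pos: [0.4008, 0.3532, 0.0398]
orientation: [-0.0, 0.133, 0.991, -0.0]
contact_force: [-13.6, -5.0, 34.3]
width: 0.0003
grip_force: 17.6
```

>>> step_arm --delta_rot '[[0,0,0],[0,0,0],[0,0,0],[0,0,0],[0,0,0],[0,0,0],[0,0,0],[0,0,0],[0,0,0],[0,0,0],[0,0,0],[0,0,0],[0,0,0],[0,0,0],[0,0,0],[0,0,0],[0,0,0],[0,0,0]]' --dp '[[0,0,-0.005],[0,0,-0.01],[0,0,-0.015],[0,0,-0.02],[0,0,-0.025],[0,0,-0.03],[0,0,-0.035],[0,0,-0.04],[0,0,-0.045],[0,0,-0.06],[0,0,-0.09],[0,0,-0.13],[0,0,-0.16],[0,0,-0.16],[0,0,-0.16],[0,0,-0.16],[0,0,-0.16],[0,0,-0.16]]' --fingers '[0,0,0,0,0,0,0,0,0,0,0,0,0,0,0,0,0,0]'

```text
time_s: 12.55
tcp_pos: [0.4017, 0.3532, 0.1968]
orientation: [-0.001, 0.133, 0.991, -0.001]
contact_force: [0.0, -0.8, -0.8]
width: 0.0002
grip_force: 0.0
```

Run:
```python
from h import *
s=grab_frame("scene"); o=robot.observe(); print(o['time_s'],o['tcp_pos'],o['contact_force'])
a=cv2.imread('pics/scene0.png')
d=cv2.absdiff(a,s).max(2)
for n,(x0,y0,x1,y1) in dict(press=(230,125,325,170),box=(238,285,290,355),bystanders=(205,190,330,340)).items(): print(n,(d[y0:y1,x0:x1]>40).sum())
cv2.imwrite('pics/end.png',s)
```

```text
12.6 [0.40178584 0.35327367 0.19695012] [0.56291622 0.4088241  0.3702783 ]
press 0
box 0
bystanders 0
```

View pics/end.png

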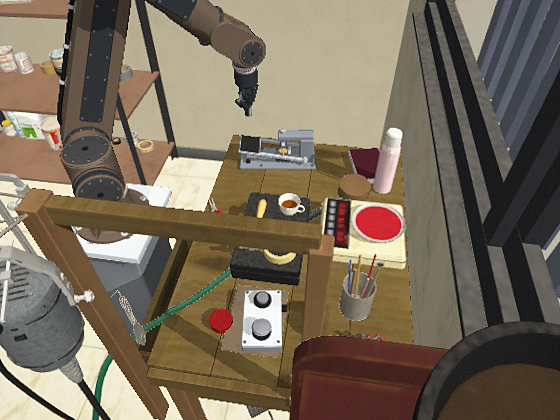

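The gripper is clear at (245,100), and the press, box and bystanders look the same as at the start. Handing in.

```bash
python3 -c "
from workcell import robot
print(robot.close_job())"
```

```text
the job is handed in; nothing more can be done
None
```

I pushed the start button fully down and let it up, then held the treadle at its stop for over 0.8 s and let it rise; the job was handed in at about 12.6 s with nothing else visibly moved, but no verdict came back.

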